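Put the clamping blocks back in their caddy

TASK

Put the three stout clamping blocks back into the caddy, each down flat in the recess cut to its length (shortest block in the shortest recess, longest in the longest), the same way up as it lies now. The thin flat scraps of wood lying among them do not belong: leave them where they are.

Things in the scene. Friction and masses are not known exactly. Their poses are not given: they have to be found in the camera images.
- caddy: shallow plywood tray with a dark wooden rim, fixed to the bench, 142 (its x) x 216 (its y) mm, rim 13 mm high. Origin at the centre of its underside, z up. Three pale wooden inserts of equal outer size lie in it side by side, 68 mm apart along the caddy's y (at y = -68, 0 and +68 mm), in an order that changes; their tops stand 19 mm over the bench
- insert_short: pale wooden insert lying in the caddy, fixed, 128 (x) x 66 (y) x 13 mm, with one rectangular grey-floored recess at its centre, 75 x 50 mm (along x by along y), 9 mm deep: the one with the shortest recess. Origin at the centre of its underside; the recess floor is 4 mm above it, which is 10 mm over the bench. x runs along the recess
- insert_middle: pale wooden insert lying in the caddy, fixed, 128 (x) x 66 (y) x 13 mm, with one rectangular grey-floored recess at its centre, 91 x 46 mm (along x by along y), 9 mm deep: the one with the middle-length recess. Origin at the centre of its underside; the recess floor is 4 mm above it, which is 10 mm over the bench. x runs along the recess
- insert_long: pale wooden insert lying in the caddy, fixed, 128 (x) x 66 (y) x 13 mm, with one rectangular grey-floored recess at its centre, 112 x 44 mm (along x by along y), 9 mm deep: the one with the longest recess. Origin at the centre of its underside; the recess floor is 4 mm above it, which is 10 mm over the bench. x runs along the recess
- block_short: stout wooden block, dark red-brown wood, the shortest and tallest of the stout blocks; 34 mm wide (x), 60 mm long (y), 34 mm high (z), under 0.1 kg. Origin: centre of its underside. Belongs in the short recess (8 mm play all round). Grip across its width, fingertips 11 mm or more above its underside, to clear the recess walls (9 mm)
- block_middle: stout wooden block, plain mid-brown wood, middle length; 30 mm wide (x), 75 mm long (y), 26 mm high (z), under 0.1 kg. Origin: centre of its underside. Belongs in the middle recess (8 mm play all round). Grip across its width, fingertips 11 mm or more above its underside, to clear the recess walls (9 mm)
- block_long: stout wooden block, dark old wood with flaking pale paint, the longest stout block; 28 mm wide (x), 95 mm long (y), 28 mm high (z), under 0.1 kg. Origin: centre of its underside. Belongs in the long recess (8 mm play all round). Grip across its width, fingertips 11 mm or more above its underside, to clear the recess walls (9 mm)
- flat_square: thin square piece of pale planed wood, 50 x 50 x 18 mm high, on the bench; origin at the centre of its underside. Scrap, not to be moved
- flat_strip: thin pale wooden strip, 28 (x) x 100 (y) x only 14 mm high, on the bench; as long as the long block but half as thick. Origin at the centre of its underside. Scrap, not to be moved
Not all that is in view belongs to the job. Leave any pink or yellow look-alike of the block_short alone.

How it is judged:
By the outcome, as a careful person would: the job done as asked, in the order asked, and still so for the second after the job is handed in, with the robot touching nothing.
It also fails if it takes over 80 s, if anything falls off the work surface, if the arm or the gripper's body presses on something with over 40 N, if the wrist force passes 120 N, or if a joint passes its speed limit or range.

ROBOT

A 6-joint arm with a two-finger parallel gripper is mounted at the origin on a cart in front of the work surface, level with it; the furniture and walls round the work are solid. World frame = base frame: x ahead of the robot, y to its left, z up, the work surface at z = 0. Lengths are in mm, angles in rad, forces in N, time in s.
With the tool pointing down it reaches from about 300 to 775 mm from the base axis. Payload 14.6 kg.
Tool frame: the origin (TCP) lies between the finger pads; the fingertips stand 25 mm ahead of it and the grasp point (between the pads) lies 6 mm ahead of it; z points along the fingers, y is the line along which they close (so a half turn about z gives the same grasp; the last joint's range is limited). The gripper opens to 94 mm and grips with 3 to 60 N. Pads are 16 mm wide; open, the fingers measure 119 mm over their backs; the gripper's body (75 mm by 177 mm) begins 78 mm behind the grasp point.
Start: joints at [-1.413, 0.3, 1.521, -0, 1.321, -0.067], TCP at [122.595, -536.153, 230.446] pointing down, gripper open.
Joint ranges: [-3.03, 3.03], [-0.79, 2.21], [0.23, 2.52], [-1.04, 4.18], [0, 3.07], [-2.55, 2.55]. Speed limits (rad/s): [2.22, 2.22, 2.57, 3.14, 3.14, 3.14].

INTERFACE

Orientations are given as [roll, pitch, yaw] about the fixed x, y, z axes, in that order (R = Rz(yaw) Ry(pitch) Rx(roll)).
In Python, from cell import manip gives the robot as it stands. The module is installed in compiled form; this text tells all that it offers.
- The arm moves only by the tool step_arm, never from a script. Its argument "series" is one flat list of numbers, 5 for each row, row after row: the shift along the world's x, y, z in mm, then the turn about the world's z in rad, then the closure, from 0 (fully open) to 1 (shut). In form: [dx, dy, dz, spin, jaw, dx, dy, dz, spin, jaw, ...]. A call has 1 to 20 rows; each row shifts and turns the commanded pose from where the row before left it; what a row does not reach is not made up. A row lasts 1/8 s, in which the tool goes at most 62.5 mm and 10.7 degrees, less where a joint would pass 70% of its speed; a pose out of reach is approached as far as the arm can. A call is refused whole if a number of a shift passes 62.5 or a number of a turn 0.188, either way. A call with a gripper value outside its range is refused whole. The fingers move at their own pace and stop on an object; "squeeze" is the grip in N (left out, the last holds). Time passes only in rows, so rows that do not move let the fingers close. It gives the time, the measured TCP pose, the force, the opening and the grip force at its end, in the units of the state.
- manip.read_state(): the state, without advancing time (a new reading comes with each control period).
- manip.camera(name): name is "scene" or "top" or "wrist"; returns (picture, depth): 384x512x3 uint8, blue, green, red; 384x512 float32, mm along the optical axis (not along the pixel's ray), 0 where there is no reading.
- manip.camera_info(name): a dict with "fovy" (degrees; the focal length in pixels is half the picture's height over the tangent of half this angle, whatever the lens; pixels are square), "cx", "cy" (the principal point, pixels), "k1" (the pictures are not rectified: a ray, as slopes to the right and down, at radius r is drawn at 1 + k1 r^2 times it, then the intrinsics apply), "eye" and "orientation" of the camera in the world. Camera axes: x right, y down, z forward; pixel columns grow to the right and rows downward; lengths in mm; the calibration is good to about 2 mm. A picture is of the moment at which its call begins: read the wrist's pose just before it. camera_info takes no time and is no camera call; for the wrist camera it gives the pose at the moment of the call.
- manip.sign_off(): hands the job in; it is judged then, once.
The state is a dict: "clock": time; "joints": joint angles; "qd": joint speeds; "effort": joint torques, N m; "eef_pos": TCP position; "eef_rot": TCP orientation; "wrist_force": force on the tool from outside, world axes, zero at the start; "moment": the same for the moment, N m; "finger_gap": finger opening in mm; "finger_force": force on a finger pad.
Only numpy, scipy, OpenCV 4.12 (cv2) and the standard library are available. Lean on these libraries where they do the work, as an engineer would, in place of code of your own. Each camera call takes 0.05 s, during which the arm holds its last target. There are 200 camera calls.

## Working session

There is one attempt and no reset: what is moved stays moved. The work goes in short steps, Python scripts to look and compute and a tool call to move; the robot and the scene stay as the last step left them, time stands still between calls to the robot, and variables do not carry over. Pictures are saved under pics/ and viewed, at most 14 in all, crops included, and the job is handed in when it is done.

Besides the shell and the picture viewer there is one more tool, called after "Call:" by a JSON object that holds its "op" and its "data". step_arm: Moves the arm, as the interface text tells. Its arguments: {"type":"object","properties":{"series":{"type":"array"},"squeeze":{"type":"number"}},"required":["series"]}

```bash
mkdir -p pics; cat > h.py <<'E'
import numpy as np, cv2
from cell import manip
from scipy.spatial.transform import Rotation as R
def K(i):
    f=192/np.tan(np.radians(i['fovy'])/2); return f
def rot(i):
    o=np.array(i['orientation'],float)
    return o if o.shape==(3,3) else R.from_euler('xyz',o).as_matrix()
def ray(i,uv):
    f=K(i); uv=np.atleast_2d(np.array(uv,float))
    k=np.array([[f,0,i['cx']],[0,f,i['cy']],[0,0,1]])
    d=(uv-[i['cx'],i['cy']])/f; s=d.copy()
    for _ in range(20): s=d/(1+i['k1']*(s**2).sum(1,keepdims=True))
    return np.c_[s,np.ones(len(s))]@rot(i).T
def plane(i,uv,z):
    r=ray(i,uv); e=np.array(i['eye'],float)
    return e+r*((z-e[2])/r[:,2])[:,None]
def cloud(i,dep):
    v,u=np.mgrid[:384,:512]; r=ray(i,np.c_[u.ravel(),v.ravel()])
    return (np.array(i['eye'])+r*dep.reshape(-1,1)).reshape(384,512,3)
E
python3 - <<'E'
from h import *
print(manip.read_state())
for n in ('scene','top','wrist'):
    i=manip.camera_info(n); print(n,i)
    p,d=manip.camera(n); np.savez(f'{n}.npz',p=p,d=d); 
    cv2.imwrite(f'pics/{n}0.png',p)
E
```

```text
{'clock': 0.0, 'joints': array([-1.41260650e+00,  3.00486750e-01,  1.52154699e+00, -2.14661342e-05,
        1.32069194e+00, -6.66042767e-02]), 'qd': array([-0.00115616,  0.00051391,  0.00027286, -0.00153122, -0.00226459,
       -0.00013997]), 'effort': array([ 2.17707951e-03, -5.31812382e+01, -3.52734160e+01,  7.09411385e-02,
        2.44986912e-02, -9.14243333e-05]), 'eef_pos': array([ 122.55338744, -535.94759787,  229.8921487 ]), 'eef_rot': array([-3.14046076e+00, -5.46621543e-05,  2.24799393e-01]), 'wrist_force': array([-0.32760376, -0.2420922 , -0.74644787]), 'moment': array([-0.00603891, -0.01175624, -0.06089709]), 'finger_force': 0.0, 'finger_gap': 94.28212983416334}
scene {'fovy': 49.35169570594926, 'cx': 250.43852535214438, 'cy': 188.804118067968, 'k1': -0.15379426914957342, 'eye': array([ 225.4954507 , -702.24915487,  698.2874076 ]), 'orientation': array([-2.42535494, -0.01115789, -0.52306276])}
top {'fovy': 53.34025470275231, 'cx': 255.41194526705613, 'cy': 194.75618404715462, 'k1': -0.052974397122565374, 'eye': array([ 426.9593805 , -225.58460671,  891.78203454]), 'orientation': array([-3.02740422,  0.01201979, -1.59831142])}
wrist {'fovy': 58.419582414425285, 'cx': 256.93621975984377, 'cy': 193.4220838800077, 'k1': -0.028002079689411277, 'eye': array([ 191.00739247, -521.02404423,  383.23655626]), 'orientation': array([ 2.89769378e+00,  8.30592564e-04, -1.34515404e+00])}
```

View pics/top0.png

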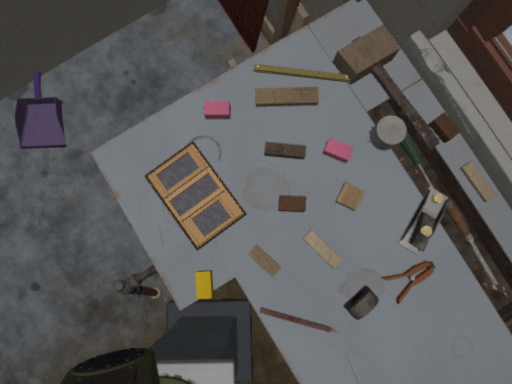

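View pics/scene0.png

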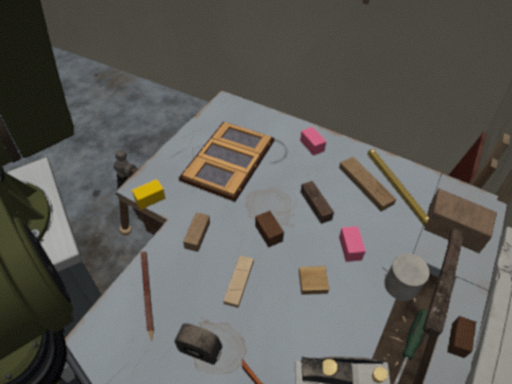

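Top view. block_long is the dark strip at (285,150); look-alikes are the big plank at (287,96) and the strip scrap at (322,249). block_short is dark red-brown at (292,203); look-alikes are pink at (217,110) and (338,150), yellow at (204,285), and the brown block at (446,126). block_middle is at (264,260); look-alikes are the square at (350,196) and the strip at (322,249). The caddy is at (195,195). Next I measure by depth and check in a crop.

```bash
python3 - <<'E'
from h import *
i=manip.camera_info('top'); z=np.load('top.npz'); p,d=z['p'],z['d']
c=cloud(i,d); 
print('bench z',c[225,250],c[180,320])
for n,(u,v),h in [('long',(285,150),28),('short',(292,203),34),('mid',(264,260),26),('strip',(322,249),14),('sq',(350,196),18),('plank',(287,96),28)]:
    z0=c[v,u,2]
    m=((c[...,2]>z0-7)&(c[...,2]<z0+7)&(d>0)).astype(np.uint8)
    _,l=cv2.connectedComponents(m); m=(l==l[v,u])
    q=c[m][:,:2]; r=cv2.minAreaRect(q.astype(np.float32))
    vv,uu=np.nonzero(m)
    pc=plane(i,[[uu.mean(),vv.mean()]],h)[0]
    print(n,'z',np.round(z0,1),m.sum(),'rect',np.round(r[0]),np.round(r[1]),round(r[2],1),'planec',pc.round(1))
# recess: grey low-saturation areas inside caddy
hsv=cv2.cvtColor(p,cv2.COLOR_BGR2HSV)
roi=np.zeros((384,512),np.uint8); cv2.fillConvexPoly(roi,np.array([[146,179],[193,143],[246,212],[199,247]]),1)
m=((hsv[...,1]<90)&(roi>0)).astype(np.uint8); m=cv2.morphologyEx(m,cv2.MORPH_OPEN,np.ones((5,5)))
for k in cv2.findContours(m,cv2.RETR_EXTERNAL,cv2.CHAIN_APPROX_NONE)[0]:
    if len(k)<40: continue
    q=plane(i,k[:,0],14)[:,:2]; r=cv2.minAreaRect(q.astype(np.float32)); print('rec',k[:,0].mean(0).round(),np.round(r[0],1),np.round(r[1],1),round(r[2],1))
m=((hsv[...,1]>=90)&(roi>0)).astype(np.uint8)
cr=cv2.resize(p[130:290,140:370],None,fx=3.4,fy=3.4,interpolation=cv2.INTER_CUBIC); cv2.imwrite('pics/crop1.png',cr)
E
```

```text
bench z [ 459.10120945 -203.06763934   -2.69010533] [ 560.53936627 -371.35518457   -2.896545  ]
long z 25.6 511 rect [ 632. -289.] [95. 29.] 82.7 planec [ 630.5 -288.7   28. ]
short z 33.3 401 rect [ 506. -300.] [59. 34.] 86.8 planec [ 505.4 -300.1   34. ]
mid z 22.0 453 rect [ 378. -233.] [75. 30.] 45.0 planec [ 378.4 -233.3   26. ]
strip z 16.0 537 rect [ 399. -368.] [99. 28.] 43.2 planec [ 399.5 -367.7   14. ]
sq z 18.5 465 rect [ 519. -437.] [50. 50.] 61.4 planec [ 519.2 -435.5   18. ]
plank z 17.5 1089 rect [ 763. -299.] [ 42. 151.] 0.5 planec [ 758.4 -297.5   28. ]
rec [211. 218.] [ 477.6 -114.7] [50.5 76.1] 34.7
rec [194. 194.] [533.5 -75.9] [ 44.1 112.6] 34.7
rec [177. 171.] [589.7 -37. ] [45.8 91.7] 34.9
```

View pics/crop1.png

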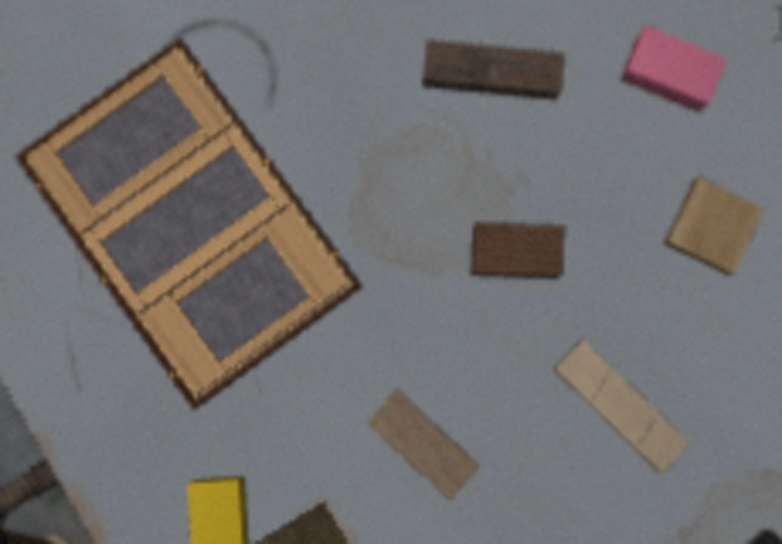

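The crop confirms the three stout blocks. Recesses run short, long, middle from bottom right to top left, with their long axes at -55°. I'll go above block_middle first.

Call:
{"op": "step_arm", "data": {"series": [25.5,30.2,-10,0.056,0,25.5,30.2,-10,0.056,0,25.5,30.2,-10,0.056,0,25.5,30.2,-10,0.056,0,25.5,30.2,-10,0.056,0,25.5,30.2,-10,0.056,0,25.5,30.2,-10,0.056,0,25.5,30.2,-10,0.056,0,25.5,30.2,-10,0.056,0,25.5,30.2,-10,0.056,0,0,0,0,0,0,0,0,0,0,0], "squeeze": 25}}

```text
clock: 1.65
eef_pos: [377.4, -234.4, 130.5]
eef_rot: [-3.141, 0.0, 0.785]
wrist_force: [0.3, -0.2, -0.5]
finger_gap: 93.9
finger_force: 0.0
```

```bash
cat >> h.py <<'E'
def block(u0,h,tag,lo=None):
    """wrist look: top-face rectangle of the raised thing nearest world xy u0"""
    s=manip.read_state(); i=manip.camera_info('wrist'); p,d=manip.camera('wrist'); cv2.imwrite(f'pics/{tag}.png',p)
    c=cloud(i,d); m=((abs(c[...,2]-h)<6)&(d>0)).astype(np.uint8)
    n,l,st,ce=cv2.connectedComponentsWithStats(m)
    for k in range(1,n):
        if st[k,4]<300: continue
        q=c[l==k][:,:2]; r=cv2.minAreaRect(q.astype(np.float32))
        if np.hypot(*(np.array(r[0])-u0))<60: print('blk px',ce[k].round(),st[k,4],np.round(r[0],1),np.round(r[1],1),round(r[2],1),'z',np.median(c[l==k][:,2]).round(1))
    print('tcp',s['eef_pos'].round(1),'yaw',np.degrees(s['eef_rot'][2]).round(1),'F',s['wrist_force'].round(1),'gap',round(s['finger_gap'],1),'t',s['clock'])
E
python3 -c "
from h import *
block([378,-233],26,'w1')"
```

```text
blk px [258. 197.] 3540 [ 378.6 -235.4] [74.7 29.9] 45.7 z 25.0
tcp [ 377.4 -234.4  130.5] yaw 45.0 F [ 0.3 -0.2 -0.5] gap 93.9 t 1.65
```

Call:
{"op": "step_arm", "data": {"series": [1,-1,-30,0.01,0,0,0,-30,0,0,0,0,-20,0,0,0,0,-13,0,0,0,0,0,0,0,0,0,0,0,1,0,0,0,0,1,0,0,0,0,1,0,0,0,0,1,0,0,0,0,1,0,0,0,0,1,0,0,0,0,1]}}

```text
clock: 3.2
eef_pos: [378.6, -235.2, 37.4]
eef_rot: [-3.142, -0.0, 0.795]
wrist_force: [-0.6, 0.6, -0.5]
finger_gap: 29.9
finger_force: 25.0
```

Call:
{"op": "step_arm", "data": {"series": [0,0,20,0,1,0,0,30,0,1,0,0,20,0,1,21.1,19.8,0,0.138,1,21.1,19.8,0,0.138,1,21.1,19.8,0,0.138,1,21.1,19.8,0,0.138,1,21.1,19.8,0,0.138,1,21.1,19.8,0,0.138,1,21.1,19.8,0,0.138,1,21.1,19.8,0,0.138,1,21.1,19.8,0,0.138,1,21.1,19.8,0,0.138,1,0,0,0,0,1,0,0,0,0,1]}}

```text
clock: 5.08
eef_pos: [589.0, -37.6, 107.1]
eef_rot: [-3.141, -0.0, 2.173]
wrist_force: [0.4, -0.7, -0.7]
finger_gap: 29.8
finger_force: 25.0
```

```bash
python3 -c "
from h import *
block([589,-37],90,'w2')
i=manip.camera_info('wrist'); p=cv2.imread('pics/w2.png')
hsv=cv2.cvtColor(p,cv2.COLOR_BGR2HSV)
np.save('w2info.npy',i)
from itertools import product
for k in ([470,-110],[477.6,-114.7],[533.5,-75.9],[589.7,-37]):
    # predicted pixel of points
    f=K(i); v=(np.array([*k,14])-i['eye'])@rot(i); s=v[:2]/v[2]; s=s*(1+i['k1']*(s@s)); print(k,(s*f+[i['cx'],i['cy']]).round())
"
```

```text
blk px [257. 235.] 7510 [587.4 -35.5] [53.2 68.5] 33.8 z 94.7
tcp [589.  -37.6 107.1] yaw 124.5 F [ 0.4 -0.7 -0.7] gap 29.8 t 5.075
[470, -110] [ 71. 193.]
[477.6, -114.7] [ 77. 204.]
[533.5, -75.9] [167. 204.]
[589.7, -37] [258. 203.]
```

View pics/w2.png

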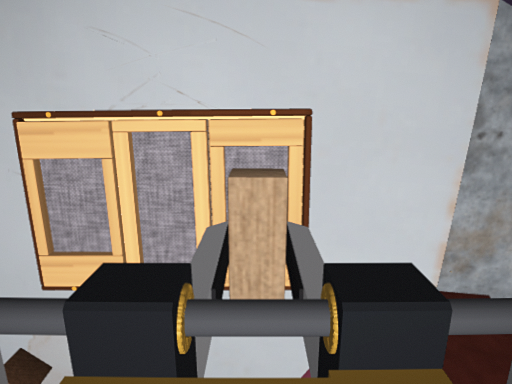

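The block is held square, centred over the middle recess (u 224–289, far end v≈146). I'll measure the visible recesses from this view.

```bash
python3 -c "
from h import *
i=np.load('w2info.npy',allow_pickle=True).item(); p=cv2.imread('pics/w2.png')
for n,cs in (('short',[[38,158],[103,157],[110,254],[47,255]]),('long',[[132,132],[192,131]]),('mid',[[223.5,146],[289,146]])):
    q=plane(i,cs,19)[:,:2]; c=q.mean(0)
    a=np.radians(-55.3); ax=np.array([np.cos(a),np.sin(a)])
    print(n,q.round(1).tolist(),c.round(1), 'ends->centre', [(q[:2].mean(0)+s*L/2*ax).round(1).tolist() for L in ({'short':75,'long':112,'mid':91}[n],) for s in (1,-1)], 'ang',np.degrees(np.arctan2(*(q[1]-q[0])[::-1])).round(1))
"
```

```text
short [[440.1, -97.5], [478.6, -70.3], [518.5, -133.1], [478.6, -161.9]] [ 478.9 -115.7] ends->centre [[480.7, -114.7], [438.0, -53.1]] ang 35.2
long [[487.1, -43.3], [521.4, -19.0]] [504.2 -31.1] ends->centre [[536.1, -77.2], [472.4, 14.9]] ang 35.3
mid [[545.1, -15.3], [583.0, 10.7]] [564.1  -2.3] ends->centre [[590.0, -39.7], [538.2, 35.1]] ang 34.5
```

Call:
{"op": "step_arm", "data": {"series": [1,-1,-20,0,1,0,0,-20,0,1,0,0,-12,0,1,0,0,-7,0,1,0,0,0,0,1,0,0,0,0,0.48,0,0,0,0,0.48,0,0,0,0,0.48,0,0,0,0,0.48]}}

```text
clock: 6.25
eef_pos: [590.6, -38.1, 48.5]
eef_rot: [3.142, 0.0, 2.175]
wrist_force: [1.0, -0.0, 0.0]
finger_gap: 49.0
finger_force: 0.0
```

Call:
{"op": "step_arm", "data": {"series": [0,0,20,0,0.48,0,0,30,0,0.48,0,0,30,0,0.48,-10.6,-32.9,0,-0.083,0,-10.6,-32.9,0,-0.083,0,-10.6,-32.9,0,-0.083,0,-10.6,-32.9,0,-0.083,0,-10.6,-32.9,0,-0.083,0,-10.6,-32.9,0,-0.083,0,-10.6,-32.9,0,-0.083,0,-10.6,-32.9,0,-0.083,0,0,0,0,0,0,0,0,0,0,0]}}

```text
clock: 7.88
eef_pos: [506.1, -300.9, 129.3]
eef_rot: [3.141, 0.0, 1.512]
wrist_force: [0.2, -0.2, -0.6]
finger_gap: 93.7
finger_force: 0.0
```

```bash
python3 -c "
from h import *
block([505,-300],34,'w3')
p,d=manip.camera('top');cv2.imwrite('pics/t3.png',cv2.resize(p[130:290,140:370],None,fx=3.4,fy=3.4,interpolation=cv2.INTER_CUBIC))"
```

```text
blk px [256. 203.] 3445 [ 505.9 -303.1] [60.3 34. ] 86.1 z 33.1
tcp [ 506.1 -300.9  129.3] yaw 86.6 F [ 0.2 -0.2 -0.6] gap 93.7 t 7.875
```

View pics/t3.png

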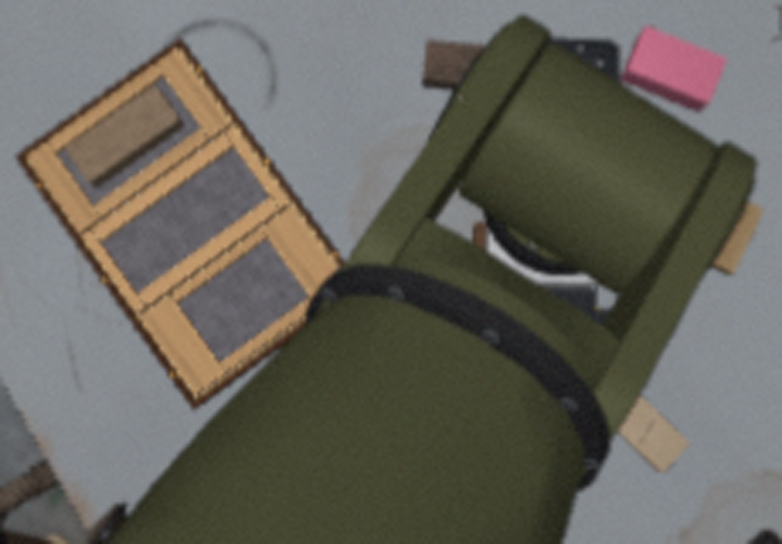

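The middle block sits inside its recess (crop ~(125,135)). Now I grasp the short block.

Call:
{"op": "step_arm", "data": {"series": [0,-2,-30,-0.008,0,0,0,-30,0,0,0,0,-20,0,0,0,0,-11,0,0,0,0,0,0,0,0,0,0,0,1,0,0,0,0,1,0,0,0,0,1,0,0,0,0,1,0,0,0,0,1,0,0,0,0,1]}}

```text
clock: 9.35
eef_pos: [505.8, -303.3, 37.4]
eef_rot: [-3.142, -0.0, 1.503]
wrist_force: [-0.9, 1.0, -0.2]
finger_gap: 37.3
finger_force: 0.0
```

Call:
{"op": "step_arm", "data": {"series": [0,0,0,0,1,0,0,0,0,1,0,0,0,0,1,0,0,20,0,1,0,0,30,0,1,0,0,20,0,1,-3.8,26.8,0,0.096,1,-3.8,26.8,0,0.096,1,-3.8,26.8,0,0.096,1,-3.8,26.8,0,0.096,1,-3.8,26.8,0,0.096,1,-3.8,26.8,0,0.096,1,-3.8,26.8,0,0.096,1,0,0,0,0,1,0,0,0,0,1]}}

```text
clock: 11.22
eef_pos: [479.6, -116.4, 108.3]
eef_rot: [3.141, 0.001, 2.173]
wrist_force: [0.6, 0.1, -0.3]
finger_gap: 33.7
finger_force: 25.0
```

Call:
{"op": "step_arm", "data": {"series": [-0.5,1,-20,0,1,0,0,-20,0,1,0,0,-12,0,1,0,0,-7,0,1,0,0,0,0,1,0,0,0,0,0.45,0,0,0,0,0.45,0,0,0,0,0.45,0,0,0,0,0.45]}}

```text
clock: 12.35
eef_pos: [478.7, -114.7, 48.6]
eef_rot: [3.141, 0.0, 2.175]
wrist_force: [-0.5, 0.9, -0.8]
finger_gap: 51.7
finger_force: 0.0
```

Call:
{"op": "step_arm", "data": {"series": [0,0,20,0,0.45,0,0,30,0,0.45,0,0,30,0,0.45,19.1,-22,0,-0.092,0,19.1,-22,0,-0.092,0,19.1,-22,0,-0.092,0,19.1,-22,0,-0.092,0,19.1,-22,0,-0.092,0,19.1,-22,0,-0.092,0,19.1,-22,0,-0.092,0,19.1,-22,0,-0.092,0,0,0,0,0,0,0,0,0,0,0]}}

```text
clock: 13.98
eef_pos: [631.1, -290.2, 128.1]
eef_rot: [-3.141, -0.0, 1.44]
wrist_force: [-0.8, -1.4, 0.9]
finger_gap: 93.9
finger_force: 0.0
```

```bash
python3 -c "
from h import *
block([631,-290],28,'w4')"
```

```text
blk px [257. 199.] 4328 [ 631.5 -291.5] [95.4 28.1] 83.0 z 27.1
tcp [ 631.1 -290.2  128.1] yaw 82.5 F [-0.8 -1.4  0.9] gap 93.9 t 13.975
```

Down, grip, lift.

Call:
{"op": "step_arm", "data": {"series": [0,-1,-30,0.007,0,0,0,-30,0,0,0,0,-20,0,0,0,0,-11,0,0,0,0,0,0,0,0,0,0,0,1,0,0,0,0,1,0,0,0,0,1,0,0,0,0,1,0,0,0,0,1,0,0,0,0,1,0,0,0,0,1,0,0,0,0,1,0,0,0,0,1,0,0,20,0,1,0,0,30,0,1,0,0,20,0,1,0,0,0,0,1]}}

```text
clock: 16.27
eef_pos: [632.2, -292.1, 109.8]
eef_rot: [3.138, 0.001, 1.446]
wrist_force: [-0.1, -0.1, -1.5]
finger_gap: 27.6
finger_force: 25.0
```

Call:
{"op": "step_arm", "data": {"series": [-12,26.8,0,0.091,1,-12,26.8,0,0.091,1,-12,26.8,0,0.091,1,-12,26.8,0,0.091,1,-12,26.8,0,0.091,1,-12,26.8,0,0.091,1,-12,26.8,0,0.091,1,-12,26.8,0,0.091,1,0,0,0,0,1,0,0,0,0,1]}}

```text
clock: 17.52
eef_pos: [535.6, -77.8, 107.1]
eef_rot: [-3.141, -0.0, 2.173]
wrist_force: [0.1, -0.2, -0.5]
finger_gap: 27.9
finger_force: 25.0
```

```bash
python3 -c "
from h import *
block([535,-77],95,'w5')"
```

```text
blk px [257. 225.] 8508 [530.1 -70.4] [49.  81.3] 52.0 z 96.8
tcp [535.6 -77.8 107.1] yaw 124.5 F [ 0.1 -0.2 -0.5] gap 27.9 t 17.525
```

View pics/w5.png

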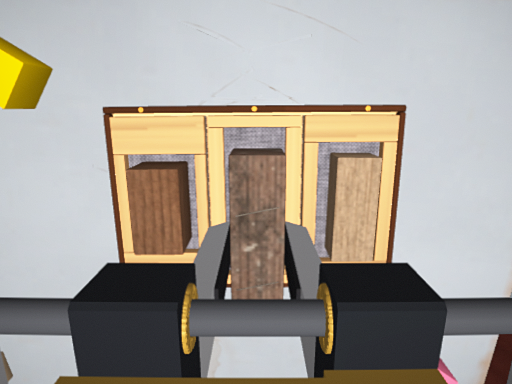

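The short block (158,208) and middle block (355,205) lie within their recesses, and the long block is held centred over the long recess (u 223–287). Lowering it now.

Call:
{"op": "step_arm", "data": {"series": [0,0,-20,0,1,0,0,-20,0,1,0,0,-12,0,1,0,0,-7,0,1,0,0,0,0,1,0,0,0,0,0.53,0,0,0,0,0.53,0,0,0,0,0.53,0,0,0,0,0.53,0,0,20,0,0.53,0,0,30,0,0.53,0,0,50,0,0.53,-15,-45,30,0,0.53,-15,-45,20,0,0.53,-15,-45,0,0,0.53,-15,-45,0,0,0.53,-15,-45,0,0,0.53,0,0,0,0,0.53]}}

```text
clock: 19.82
eef_pos: [459.4, -304.6, 198.3]
eef_rot: [-3.141, -0.0, 2.17]
wrist_force: [0.7, 0.6, 0.3]
finger_gap: 43.9
finger_force: 0.0
```

```bash
python3 -c "
from h import *
i=manip.camera_info('top');p,d=manip.camera('top');c=cloud(i,d)
cv2.imwrite('pics/t6.png',cv2.resize(p[130:290,140:370],None,fx=3.4,fy=3.4,interpolation=cv2.INTER_CUBIC))
for k,h in (([479,-115.5],44),([535,-77],38),([590,-38.5],36)):
    m=(np.hypot(c[...,0]-k[0],c[...,1]-k[1])<10)&(d>0); print(k,h,c[m][:,2].mean().round(1), np.linalg.lstsq(np.c_[c[m][:,:2],np.ones(m.sum())],c[m][:,2],rcond=None)[0][:2].round(3))
"
```

```text
[479, -115.5] 44 42.7 [ 0.003 -0.034]
[535, -77] 38 36.9 [ 0.083 -0.012]
[590, -38.5] 36 34.5 [-0.011 -0.053]
```

View pics/t6.png

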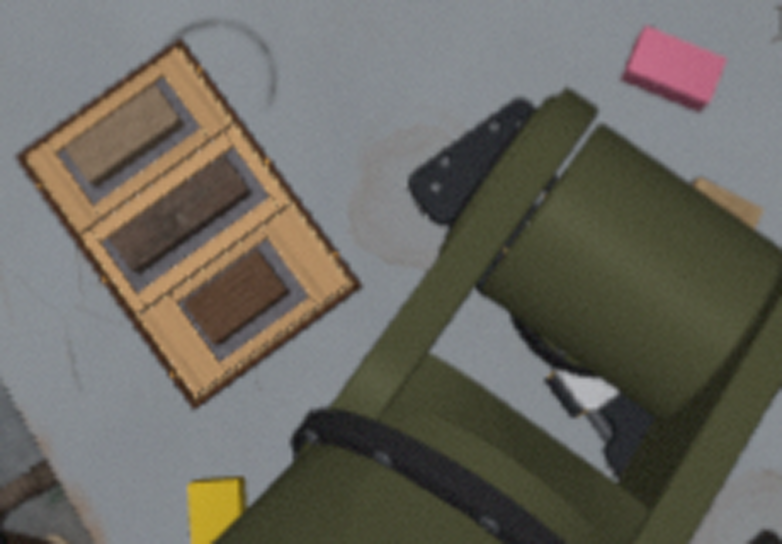

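All three blocks are flat in their recesses, with top heights matching to about 1.5 mm.

```bash
python3 -c "
from cell import manip
print(manip.sign_off())"
```

```text
the job is handed in; nothing more can be done
None
```

All three clamping blocks are back in the caddy, each flat in the recess cut to its length and the same way up, the scraps and pink and yellow look-alikes untouched; the job was handed in at about 20 s (the hand-in returned no verdict).

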